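# Set up the slide staining line by cap shade

### The arm

A 6-joint arm with a two-finger parallel gripper is mounted at the origin on the work surface. World frame = base frame: x ahead of the robot, y to its left, z up, the work surface at z = 0. Lengths are in m, angles in rad, forces in N, time in s.
With the tool pointing down it reaches from about 0.3 to 1 m from the base axis. Payload 5.1 kg.
Tool frame: the origin (TCP) lies between the finger pads; the fingertips stand 11 mm ahead of it and the grasp point (between the pads) lies 8 mm behind it; z points along the fingers, y is the line along which they close (so a half turn about z gives the same grasp; the last joint's range is limited). The gripper opens to 95 mm and grips with 3 to 60 N. Pads are 20 mm wide; open, the fingers measure 119 mm over their backs; the gripper's body (75 mm by 180 mm) begins 59 mm behind the grasp point.
Start: joints at [-1.412, 0.124, 1.65, -0, 1.367, -0.083], TCP at [0.156, -0.631, 0.226] pointing down, gripper open.
Joint ranges: [-2.61, 2.61], [-1.02, 2.33], [0.03, 2.71], [-1.35, 4.49], [0.32, 2.68], [-2.91, 2.91]. Speed limits (rad/s): [2.57, 2.57, 3.14, 3.14, 3.14, 3.14].

### API

Orientations are given as a 3x3 rotation matrix whose columns are the frame's x, y, z axes.
In Python, from workcell import get_obs, camera, camera_info, sign_off gives the robot as it stands.
- The arm moves only by the shell command python3 -m jog 'ROWS' [OPENING]. ROWS is JSON, one flat list of numbers, 4 for each row, row after row: the shift along the world's x, y, z in cm, then the turn about the world's z in degrees. A call has 1 to 10 rows; each row is the pose to reach, as a shift and turn from the pose commanded when the call began; what a row does not reach only later rows make up. A row lasts 1/12 s, in which the tool goes at most 41.7 mm and 7.16 degrees, less where a joint would pass 70% of its speed; a pose out of reach is approached as far as the arm can. A call with a gripper value outside its range is refused whole. OPENING is the opening, from -1 (shut) to 1 (fully open), set as the call begins (- or left out, the last holds). The fingers move at their own pace and stop on an object; the grip force is fixed at half the most. Time passes only in rows, so rows that repeat a pose let the fingers close. It gives the time, the measured TCP pose, the force, the opening and the grip force at its end, in the units of the state.
- get_obs(): the state, without advancing time (a new reading comes with each control period).
- camera(name): name is "scene" or "top" or "wrist"; returns the picture (400x640x3 uint8, red, green, blue); there is no depth.
- camera_info(name): a dict with "fx", "fy", "cx", "cy" (pixels), "eye" and "attitude" of the camera in the world. Camera axes: x right, y down, z forward; pixel columns grow to the right and rows downward; lengths in m; the calibration is good to about 2 mm. A picture is of the moment at which its call begins: read the wrist's pose just before it. camera_info takes no time and is no camera call; for the wrist camera it gives the pose at the moment of the call.
- sign_off(): hands the job in; it is judged then, once.
The state is a dict: "time_s": time; "joint_positions": joint angles; "qd": joint speeds; "joint_efforts": joint torques, N m; "tool_pos": TCP position; "tool_rot": TCP orientation; "ft_force": force on the tool from outside, world axes, zero at the start; "torque": the same for the moment, N m; "width": finger opening in m; "finger_force": force on a finger pad.
Only numpy, scipy, OpenCV 4.12 (cv2) and the standard library are available. Lean on these libraries where they do the work, as an engineer would, in place of code of your own. Each camera call takes 0.05 s, during which the arm holds its last target. There are 200 camera calls.

### The job

Set up the staining line: stand the four blue-capped slide jars in the four wells of the in-line rack in order of cap shade, the darkest in the well next to the slide carrier and then paler and paler, so that the palest is at the end by the drying board. Carry the jars upright and set them down flat on the well floors, don't drop them, and leave the red-capped jar where it stands.

Things in the scene. Friction and masses are not known exactly. Their poses are not given: they have to be found in the camera images.
- jar_navy_mid (a point): slide jar, 100 mm tall: round foot 52 mm across, white square body 40 mm wide, round screw cap 48 mm across on the top 25 mm (the cap's mid-height is 37 mm above this point). 0.09 to 0.19 kg, cap screwed tight: it can be carried by it. The point is on the jar's axis half-way up, 50 mm above its underside; z is up along the axis. Cap colour: navy, the darkest of the four blues (almost black-blue)
- jar_blue_mid (a point): slide jar, 100 mm tall: round foot 52 mm across, white square body 40 mm wide, round screw cap 48 mm across on the top 25 mm (the cap's mid-height is 37 mm above this point). 0.09 to 0.19 kg, cap screwed tight: it can be carried by it. The point is on the jar's axis half-way up, 50 mm above its underside; z is up along the axis. Cap colour: strong mid blue, the second darkest
- jar_sky_mid (a point): slide jar, 100 mm tall: round foot 52 mm across, white square body 40 mm wide, round screw cap 48 mm across on the top 25 mm (the cap's mid-height is 37 mm above this point). 0.09 to 0.19 kg, cap screwed tight: it can be carried by it. The point is on the jar's axis half-way up, 50 mm above its underside; z is up along the axis. Cap colour: light sky blue, the second palest
- jar_pale_mid (a point): slide jar, 100 mm tall: round foot 52 mm across, white square body 40 mm wide, round screw cap 48 mm across on the top 25 mm (the cap's mid-height is 37 mm above this point). 0.09 to 0.19 kg, cap screwed tight: it can be carried by it. The point is on the jar's axis half-way up, 50 mm above its underside; z is up along the axis. Cap colour: very pale ice blue, the palest of the four
- jar_red_mid (a point): slide jar, 100 mm tall: round foot 52 mm across, white square body 40 mm wide, round screw cap 48 mm across on the top 25 mm (the cap's mid-height is 37 mm above this point). 0.09 to 0.19 kg, cap screwed tight: it can be carried by it. The point is on the jar's axis half-way up, 50 mm above its underside; z is up along the axis. Cap colour: red. Not part of the line: it stays where it stands
- well_a: grey drip well of the fixed in-line rack (an end well, at the rack's -y end). The four equal wells stand in a straight row a b c d, 95 mm apart along their own y. Open square dish, 80 mm outside, 70 mm inside, rim 16 mm and inner floor 5 mm above the bench. Origin: centre of its underside, at bench height; x across the row, y from a to d, z up. Steel loops 30 mm high close the rack's ends
- well_b: grey drip well of the fixed in-line rack (next to well_a). The four equal wells stand in a straight row a b c d, 95 mm apart along their own y. Open square dish, 80 mm outside, 70 mm inside, rim 16 mm and inner floor 5 mm above the bench. Origin: centre of its underside, at bench height; x across the row, y from a to d, z up. Steel loops 30 mm high close the rack's ends
- well_c: grey drip well of the fixed in-line rack (next to well_d). The four equal wells stand in a straight row a b c d, 95 mm apart along their own y. Open square dish, 80 mm outside, 70 mm inside, rim 16 mm and inner floor 5 mm above the bench. Origin: centre of its underside, at bench height; x across the row, y from a to d, z up. Steel loops 30 mm high close the rack's ends
- well_d: grey drip well of the fixed in-line rack (the other end well, at the rack's +y end). The four equal wells stand in a straight row a b c d, 95 mm apart along their own y. Open square dish, 80 mm outside, 70 mm inside, rim 16 mm and inner floor 5 mm above the bench. Origin: centre of its underside, at bench height; x across the row, y from a to d, z up. Steel loops 30 mm high close the rack's ends
- carrier: the slide carrier: a steel frame with ten glass slides standing on edge and an arched wire handle, 80 x 72 mm, 100 mm high to the top of the handle, standing on the bench just beyond one end of the rack, about 120 mm from the centre of that end well (either end). At the other end lies a flat black drying board. Origin: centre of its underside

How it is judged:
By the outcome, as a careful person would: the job done as asked, in the order asked, and still so for the second after the job is handed in, with the robot touching nothing.
It also fails if it takes over 93 s, if anything falls off the work surface, if the arm or the gripper's body presses on something with over 40 N, if the wrist force passes 120 N, or if a joint passes its speed limit or range.

## Working session

There is one attempt and no reset: what is moved stays moved. The work goes in short steps, Python scripts to look and compute and a shell command to move; the robot and the scene stay as the last step left them, time stands still between calls to the robot, and variables do not carry over. Pictures are saved under pics/ and viewed, at most 14 in all, crops included, and the job is handed in when it is done.

```bash
mkdir -p pics; ls
cat > h.py <<'E'
import numpy as np, cv2
from workcell import *
def snap(n,f):
    i=camera_info(n); im=camera(n); cv2.imwrite('pics/'+f,cv2.cvtColor(im,cv2.COLOR_RGB2BGR)); return im,i
def ray(i,u,v,z):
    R=np.array(i['attitude'],float); e=np.array(i['eye'],float)
    d=R@np.array([(u-i['cx'])/i['fx'],(v-i['cy'])/i['fy'],1]); return (e+d*(z-e[2])/d[2]).round(4)
def proj(i,p):
    R=np.array(i['attitude'],float); c=R.T@(np.array(p)-np.array(i['eye'])); return (i['cx']+i['fx']*c[0]/c[2],i['cy']+i['fy']*c[1]/c[2])
E
python3 - <<'E'
from h import *
for n in('top','scene'):
    im,i=snap(n,n+'1.png'); print(i)
o=get_obs(); print(o['time_s'],o['tool_pos'],o['tool_rot'],o['width'])
E
```

```text
pics
{'fx': 512.7790757958562, 'fy': 512.7790757958562, 'cx': 315.4535083991115, 'cy': 198.31391183038292, 'eye': array([ 0.48576577, -0.02200351,  1.24259104]), 'attitude': array([[-0.00280616, -0.99767732,  0.06805952],
       [-0.99995547,  0.00341277,  0.00879827],
       [-0.00901011, -0.0680318 , -0.99764247]])}
{'fx': 396.16563726770477, 'fy': 396.16563726770477, 'cx': 316.63673991427106, 'cy': 197.3776699187887, 'eye': array([ 1.10950883, -0.11153269,  0.82315887]), 'attitude': array([[ 0.18734964,  0.77301609, -0.60609095],
       [ 0.98229071, -0.14884996,  0.11379216],
       [-0.00225345, -0.61667643, -0.78721351]])}
0.1 [ 0.15552501 -0.63052714  0.22449054] [[ 9.70900032e-01  2.39484901e-01 -3.33268584e-04]
 [ 2.39485094e-01 -9.70898140e-01  1.92132414e-03]
 [ 1.36558271e-04 -1.94522652e-03 -9.99998099e-01]] 0.0949422906973264
```

View pics/top1.png

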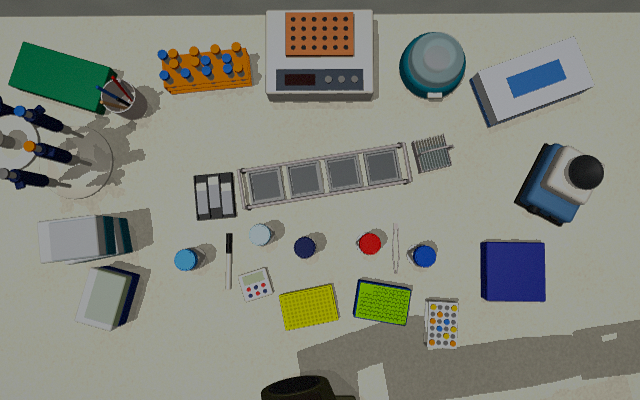

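View pics/scene1.png

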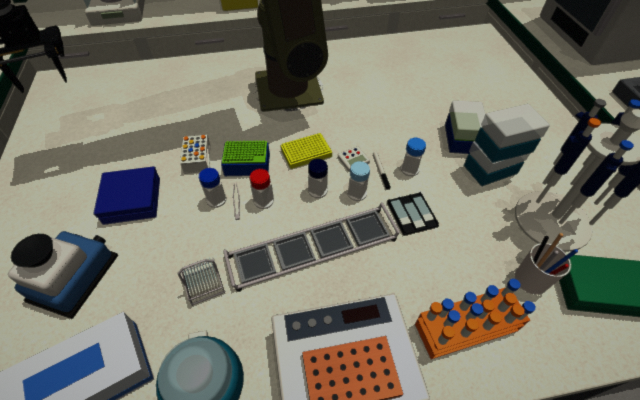

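The top view shows the caps at about sky (186,260), pale (260,235), navy (304,247), red (370,243) and blue (425,256). The wells are at (266,185), (305,178), (344,172) and (382,165). The carrier is at (433,153), on the right or -y side, and the board at (214,197). So navy goes to a, blue to b, sky to c and pale to d.

Run:
```python
from h import *
i=camera_info('top'); im=cv2.imread('pics/top1.png')
hsv=cv2.cvtColor(im,cv2.COLOR_BGR2HSV)
for n,(u,v) in dict(sky=(186,260),pale=(260,235),navy=(304,247),red=(370,243),blue=(425,256)).items():
    u0,v0=u-18,v-18; c=hsv[v0:v0+36,u0:u0+36].astype(int)
    m=((c[...,1]>45)&((c[...,0]>90) | (c[...,0]<8))).astype(np.uint8)
    k,l,s,cc=cv2.connectedComponentsWithStats(m); b=l[v-v0,u-u0] or 1+np.argmax(s[1:,4])
    cn=cv2.findContours((l==b).astype(np.uint8),0,2)[0][0]; (x,y),r=cv2.minEnclosingCircle(cn)
    bb=s[b]; print(n,hsv[v,u],'bbox',u0+bb[0],v0+bb[1],bb[2],bb[3],'c',(x+u0,y+v0),r,'cent',cc[b]+[u0,v0],ray(i,x+u0,y+v0,.095), ray(i,*(cc[b]+[u0,v0]),.095))
big=cv2.resize(im[120:280,160:470],None,fx=2.55,fy=2.55,interpolation=cv2.INTER_CUBIC); cv2.imwrite('pics/crop.png',big)
pts=[(266,185),(305,178),(344,172),(382,165)]
for u,v in pts:
    c=hsv[v-22:v+22,u-22:u+22]; 
    g=c[...,2]; b0=g[22,22]; m=cv2.floodFill(cv2.GaussianBlur(g,(3,3),0).copy(),None,(22,22),1,6,6,4|cv2.FLOODFILL_FIXED_RANGE)
    mk=(m[1]==1).astype(np.uint8); r=cv2.minAreaRect(np.argwhere(mk)[:,::-1].astype(np.float32))
    print(b0,r,ray(i,r[0][0]+u-22,r[0][1]+v-22,.005))
print(ray(i,433,153,.04),ray(i,214,197,.005))
```

```text
sky [100 161 166] bbox 174 249 24 22 c (185.58130073547363, 259.39430809020996) 11.974560737609863 cent [185.63764706 259.45411765] [0.4285 0.2782 0.095 ] [0.4284 0.278  0.095 ]
pale [ 96  22 163] bbox 262 225 9 20 c (263.5, 234.5) 9.513249397277832 cent [267.48571429 233.91428571] [0.4834 0.1044 0.095 ] [0.4847 0.0955 0.095 ]
navy [119 134  76] bbox 294 237 22 21 c (304.2922077178955, 247.04545402526855) 10.707988739013672 cent [304.26345609 247.08498584] [0.4553 0.0133 0.095 ] [0.4552 0.0134 0.095 ]
red [  2 239 163] bbox 359 233 22 22 c (369.22473907470703, 243.7264804840088) 11.329191207885742 cent [369.46803069 243.51918159] [ 0.4622 -0.1314  0.095 ] [ 0.4627 -0.1319  0.095 ]
blue [110 223 145] bbox 413 245 23 23 c (424.0, 256.0) 11.70479965209961 cent [424.0776699  255.87864078] [ 0.4348 -0.2527  0.095 ] [ 0.435  -0.2529  0.095 ]
91 ((20.023117065429688, 22.150291442871094), (24.63326644897461, 27.218236923217773), 81.25383758544922) [0.6026 0.1136 0.005 ]
89 ((20.148645401000977, 23.391891479492188), (25.481842041015625, 26.468236923217773), 80.53767395019531) [0.6163 0.0186 0.005 ]
88 ((20.175674438476562, 22.554054260253906), (23.837852478027344, 25.481843948364258), 80.53767395019531) [ 0.6326 -0.0761  0.005 ]
85 ((20.972972869873047, 23.33783721923828), (24.00225257873535, 25.153045654296875), 80.53767395019531) [ 0.6474 -0.1703  0.005 ]
[ 0.6741 -0.2891  0.04  ] [0.5742 0.2348 0.005 ]
```

View pics/crop.png

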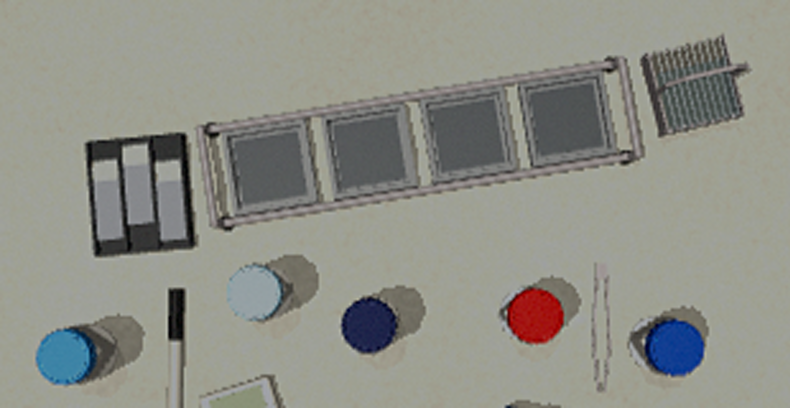

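```bash
python3 -m jog '[1,1.5,1,5, 3,4,2,12, 6,8,3,19, 9,12,4,26, 12,16,5,33, 15,20,6,40, 18,24,7,47, 21,28,8,54, 24,32,9,61, 27,36,10,67]' 1
python3 -m jog '[2,3,0,6, 4,6,0,12, 7,9,0,18, 9,12,0,18, 11,15,0,18, 13,18,0,18, 15,20,0,18, 16,21,0,18, 16,21,0,18]'
python3 - <<'E'
from h import *
o=get_obs(); print(o['time_s'],o['tool_pos'],o['tool_rot'])
im,i=snap('wrist','w1.png'); print(i)
E
```

```text
time_s: 0.93
tool_pos: [0.3823, -0.3277, 0.311]
tool_rot: [[0.154, 0.988, -0.0], [0.988, -0.154, 0.0], [0.0, -0.0, -1.0]]
ft_force: [0.7, -0.9, -0.3]
width: 0.0953
finger_force: 0.0
time_s: 1.68
tool_pos: [0.5427, -0.1178, 0.3103]
tool_rot: [[-0.157, 0.988, -0.001], [0.988, 0.157, 0.001], [0.001, -0.001, -1.0]]
ft_force: [-0.4, 0.2, 1.0]
width: 0.0953
finger_force: 0.0
1.6833 [ 0.54272366 -0.11776341  0.3102519 ] [[-1.57322668e-01  9.87546608e-01 -1.12910071e-03]
 [ 9.87546926e-01  1.57323444e-01  6.34402477e-04]
 [ 8.04136026e-04 -1.01523404e-03 -9.99999161e-01]]
{'fx': 299.9628934571581, 'fy': 299.9628934571581, 'cx': 317.8528233715518, 'cy': 200.13547926654434, 'eye': array([ 0.52956892, -0.03575724,  0.46967083]), 'attitude': array([[ 0.98754744,  0.15086145,  0.0446193 ],
       [ 0.15731645, -0.94468815, -0.2877774 ],
       [-0.00126319,  0.29121318, -0.95665735]])}
```

View pics/w1.png

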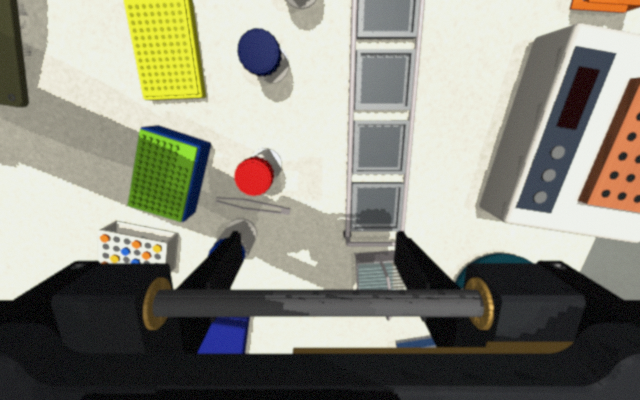

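The wrist view shows well a at about (377,206), b (381,147), c (385,80), the red cap at (254,176) and the navy cap at (260,52). Next I'll fit the row from both views.

Run:
```python
from h import *
im=cv2.imread('pics/w1.png'); i=dict(fx=299.963,fy=299.963,cx=317.853,cy=200.135,eye=[0.52956892,-0.03575724,0.46967083],attitude=[[0.98754744,0.15086145,0.0446193],[0.15731645,-0.94468815,-0.2877774],[-0.00126319,0.29121318,-0.95665735]])
print('wrist rim',[ray(i,*p,.016) for p in((377,206),(381,147),(385,80))],'red/navy',ray(i,254,176,.1),ray(i,260,52,.095))
t=camera_info('top')
W=[ray(t,*p,.016)[:2] for p in((382.7,166.3),(344.3,172.5),(305.1,178.8),(266.3,185.5))]
print('top',W,'pale',ray(t,259.6,234.5,.1))
W=np.array(W); d=W[3]-W[0]; yaw=np.arctan2(-d[0],d[1]); print(yaw,np.hypot(*d))
c=W.mean(0); ax=np.array([-np.sin(yaw),np.cos(yaw)])
def draw(im,i,sc,off,f):
    b=cv2.resize(im,None,fx=sc,fy=sc,interpolation=cv2.INTER_CUBIC)
    for k in range(4):
        w=c+ax*.095*(k-1.5); xx=np.array([ax[1],-ax[0]])
        if 1: print('well','abcd'[k],w.round(4))
        for h,z in((.04,.016),(.035,.005)):
            p=[proj(i,[*(w+sx*h*xx+sy*h*ax),z]) for sx,sy in((1,1),(1,-1),(-1,-1),(-1,1))]
            cv2.polylines(b,[np.int32((np.array(p)-off)*sc)],True,(0,0,255) if h==.04 else (0,255,0),1)
    return b
A=draw(cv2.imread('pics/top1.png')[140:215,235:435],t,4,[235,140],0)
B=draw(im[0:300,230:470],i,1.0,[230,0],0); B=cv2.resize(im[0:230,330:440],None,fx=2.6,fy=2.6) if 0 else draw(im[0:230,330:440],i,2.5,[330,0],0)
B=cv2.rotate(B,cv2.ROTATE_90_COUNTERCLOCKWISE)[:,:800]
cv2.imwrite('pics/ov.png',np.vstack([np.pad(x,((0,0),(0,800-x.shape[1]),(0,0))) for x in(A,B)]))
```

```text
wrist rim [array([ 0.6451, -0.167 ,  0.016 ]), array([ 0.6311, -0.075 ,  0.016 ]), array([0.6163, 0.0174, 0.016 ])] red/navy [ 0.4625 -0.1283  0.1   ] [0.4545 0.0148 0.095 ]
top [array([ 0.6461, -0.1731]), array([ 0.6314, -0.0807]), array([0.6166, 0.0136]), array([0.6007, 0.1069])] pale [0.4834 0.1126 0.1   ]
0.16074393019733535 0.2836567644178436
well a [ 0.6465 -0.174 ]
well b [ 0.6313 -0.0802]
well c [0.6161 0.0136]
well d [0.6009 0.1073]
well a [ 0.6465 -0.174 ]
well b [ 0.6313 -0.0802]
well c [0.6161 0.0136]
well d [0.6009 0.1073]
well a [ 0.6465 -0.174 ]
well b [ 0.6313 -0.0802]
well c [0.6161 0.0136]
well d [0.6009 0.1073]
```

View pics/ov.png

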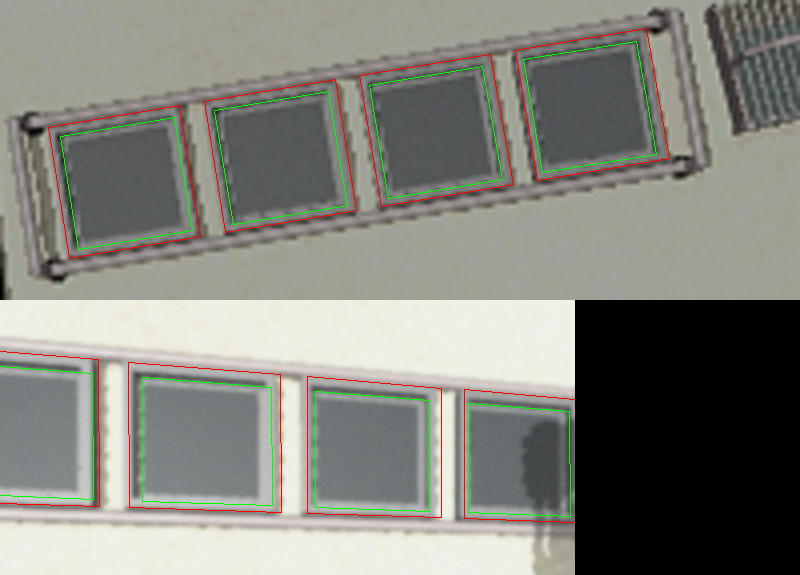

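```bash
python3 -m jog '[-1.5,2,0,0, -3,5,0,0, -5,8,-2,0, -7,11,-5,0, -8.3,12.7,-9,0, -8.8,13.2,-12,0, -8.8,13.2,-15,0, -8.8,13.2,-18,0, -8.8,13.2,-18,0]' 1
python3 - <<'E'
from h import *
o=get_obs(); print(o['time_s'],o['tool_pos'])
im,i=snap('wrist','w2.png'); print(i)
E
```

```text
time_s: 2.48
tool_pos: [0.4483, 0.0116, 0.1243]
tool_rot: [[-0.152, 0.988, -0.012], [0.988, 0.152, 0.0], [0.002, -0.012, -1.0]]
ft_force: [-0.7, -0.5, -0.6]
width: 0.0951
finger_force: 0.0
2.4833 [0.44834834 0.0115976  0.12434769]
{'fx': 299.9628934571581, 'fy': 299.9628934571581, 'cx': 317.8528233715518, 'cy': 200.13547926654434, 'eye': array([0.4373821 , 0.09368793, 0.28391846]), 'attitude': array([[ 0.98822796,  0.14946444,  0.03264789],
       [ 0.15250007, -0.94534125, -0.288225  ],
       [-0.01221599,  0.28981081, -0.95700599]])}
```

View pics/w2.png

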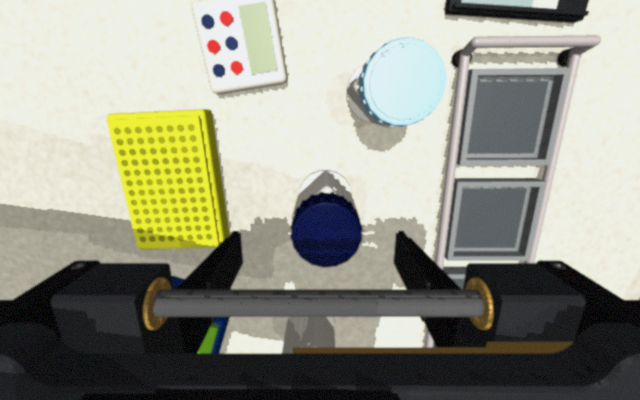

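Navy cap at (326,230), centred between the fingers; pale cap at (404,82); well d at (513,117), well c at (493,217).

Run:
```python
from h import *
i=dict(fx=299.963,fy=299.963,cx=317.853,cy=200.135,eye=[0.4373821,0.09368793,0.28391846],attitude=[[0.98822796,0.14946444,0.03264789],[0.15250007,-0.94534125,-0.288225],[-0.01221599,0.28981081,-0.95700599]])
print('navy',ray(i,326,230,.1),'pale',ray(i,404,81,.1),'d',ray(i,513,117,.016),'c',ray(i,493,217,.016))
print('d floor',ray(i,511,117,.005),get_obs()['tool_pos'])
```

```text
navy [0.4521 0.0188 0.1   ] pale [0.4813 0.1161 0.1   ] d [0.5999 0.1124 0.016 ] c [0.6121 0.0224 0.016 ]
d floor [0.6048 0.1129 0.005 ] [0.45057181 0.01143601 0.12778217]
```

```bash
python3 -m jog '[0,0.3,-2,0, 0,0.3,-4,0, 0,0.3,-4.5,0, 0,0.3,-4.5,0, 0,0.3,-4.5,0]' 1
```

```text
time_s: 2.95
tool_pos: [0.4549, 0.0148, 0.0879]
tool_rot: [[-0.153, 0.988, 0.002], [0.988, 0.153, -0.0], [-0.001, 0.002, -1.0]]
ft_force: [0.4, -0.4, 0.3]
width: 0.0952
finger_force: 0.0
```

```bash
python3 -m jog '[0,0.1,-0.8,0, 0,0.1,-0.8,0, 0,0.1,-0.8,0]' 1; python3 -m jog '[0,0,0,0, 0,0,0,0, 0,0,0,0, 0,0,0,0, 0,0,0,0, 0,0,0,0, 0,0,0,0]' -1
```

```text
time_s: 3.2
tool_pos: [0.4539, 0.0164, 0.0784]
tool_rot: [[-0.154, 0.988, 0.0], [0.988, 0.154, -0.0], [-0.0, 0.0, -1.0]]
ft_force: [-0.3, -0.1, -0.3]
width: 0.0953
finger_force: 0.0
time_s: 3.78
tool_pos: [0.4536, 0.0164, 0.078]
tool_rot: [[-0.154, 0.988, -0.001], [0.988, 0.154, -0.0], [0.0, -0.001, -1.0]]
ft_force: [-0.8, 0.4, 0.6]
width: 0.0537
finger_force: 20.8
```

```bash
python3 -m jog '[0,0,0,0, 0,0,0,0, 0,0,0,0]' -1;  python3 -m jog '[0,0,0.5,0, 0,0,1,0, 0,0,1,0]' -1
```

```text
time_s: 4.03
tool_pos: [0.4536, 0.0164, 0.078]
tool_rot: [[-0.154, 0.988, -0.0], [0.988, 0.154, -0.0], [0.0, -0.0, -1.0]]
ft_force: [-1.4, -0.5, 2.8]
width: 0.0522
finger_force: 30.0
time_s: 4.28
tool_pos: [0.4546, 0.0164, 0.0893]
tool_rot: [[-0.154, 0.988, 0.002], [0.988, 0.154, -0.0], [-0.0, 0.002, -1.0]]
ft_force: [-0.2, 0.8, -1.3]
width: 0.0518
finger_force: 30.0
```

```bash
python3 -m jog '[0,0,3,0, 0,0,6,0, 0,0,9,0, 0,0,11,0, 0,0,11,0, 0,0,11,0]' -1
python3 - <<'E'
from h import *
a,i=snap('wrist','w3.png'); b,j=snap('scene','s3.png')
cv2.imwrite('pics/c3.png',cv2.cvtColor(np.hstack([a[:,160:560],cv2.resize(b[80:280,220:420],(400,400))]),cv2.COLOR_RGB2BGR))
E
```

```text
time_s: 4.78
tool_pos: [0.4546, 0.0163, 0.1993]
tool_rot: [[-0.154, 0.988, 0.003], [0.988, 0.154, -0.0], [-0.001, 0.003, -1.0]]
ft_force: [0.0, 0.6, -1.9]
width: 0.0516
finger_force: 30.0
```

View pics/c3.png

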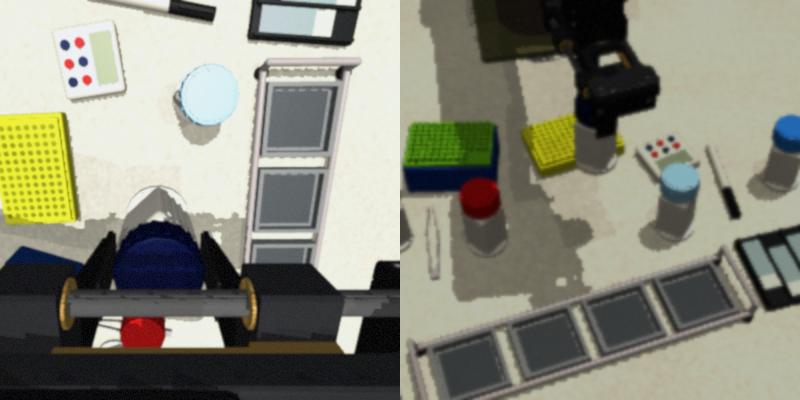

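Navy is held upright with a width of about 52 mm. Moving it to well a.

```bash
python3 -m jog '[1,-1,0,0, 4,-4,0,0, 7,-7,0,0, 10,-10,0,0, 13,-13,0,0, 16,-16,0,0, 18.2,-17.9,0,0, 19.1,-18.8,-1,0, 19.1,-18.8,-3,0, 19.1,-18.8,-5,0]' -1;  python3 -m jog '[0,0,-2,0, 0,0,-4,0, 0,0,-5,0, 0,0,-5.4,0, 0,0,-5.4,0, 0,0,-5.4,0]' -1
python3 - <<'E'
from h import *
a,i=snap('top','t4.png'); b,j=snap('scene','s4.png')
cv2.imwrite('pics/c4.png',cv2.cvtColor(np.hstack([cv2.resize(a[130:210,350:430],(400,400)),cv2.resize(b[200:300,200:300],(400,400))]),cv2.COLOR_RGB2BGR))
E
```

```text
time_s: 5.72
tool_pos: [0.6446, -0.1725, 0.145]
tool_rot: [[-0.153, 0.988, -0.002], [0.988, 0.153, 0.001], [0.001, -0.002, -1.0]]
ft_force: [0.5, -0.7, -1.9]
width: 0.0517
finger_force: 30.0
time_s: 6.22
tool_pos: [0.6449, -0.1716, 0.0943]
tool_rot: [[-0.154, 0.988, 0.0], [0.988, 0.154, -0.0], [-0.0, 0.0, -1.0]]
ft_force: [0.3, 0.0, 0.1]
width: 0.0517
finger_force: 30.0
```

View pics/c4.png

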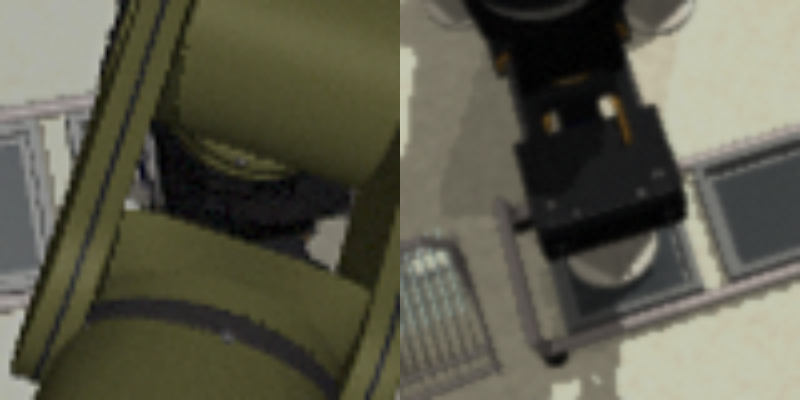

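```bash
python3 -m jog '[0,0,-0.3,0, 0,0,-0.6,0, 0,0,-0.8,0, 0,0,-0.8,0, 0,0,-0.8,0]' -1; python3 -m jog '[0,0,-0.1,0, 0,0,-0.2,0, 0,0,-0.2,0,0,0,-0.2,0]' -1
```

```text
time_s: 6.73
tool_pos: [0.6446, -0.1716, 0.0858]
tool_rot: [[-0.154, 0.988, -0.0], [0.988, 0.154, 0.0], [0.0, -0.0, -1.0]]
ft_force: [-0.4, -0.0, -1.4]
width: 0.0516
finger_force: 30.0
time_s: 7.07
tool_pos: [0.6447, -0.1716, 0.0839]
tool_rot: [[-0.154, 0.988, -0.0], [0.988, 0.154, 0.0], [0.0, -0.0, -1.0]]
ft_force: [0.7, -0.7, -1.3]
width: 0.0517
finger_force: 30.0
```

```bash
python3 -m jog '[0,0,-0.1,0, 0,0,-0.1,0, 0,0,-0.1,0]' -1; python3 -m jog '[0,0,-0.1,0, 0,0,-0.1,0, 0,0,-0.1,0]' -1
```

```text
time_s: 7.32
tool_pos: [0.6448, -0.1716, 0.0831]
tool_rot: [[-0.154, 0.988, 0.0], [0.988, 0.154, -0.0], [-0.0, 0.0, -1.0]]
ft_force: [-0.1, 0.4, -0.8]
width: 0.0518
finger_force: 30.0
time_s: 7.57
tool_pos: [0.645, -0.1718, 0.083]
tool_rot: [[-0.154, 0.988, 0.0], [0.988, 0.154, -0.0], [-0.001, 0.0, -1.0]]
ft_force: [-2.1, 0.4, 3.9]
width: 0.0516
finger_force: 30.0
```

```bash
python3 -m jog '[0,0,0,0, 0,0,0,0, 0,0,0,0, 0,0,0,0, 0,0,0,0, 0,0,1,0, 0,0,3,0, 0,0,6,0, 0,0,9,0, 0,0,12,0]' 1; python3 -m jog '[-2,-1,0,0, -5,-2,0,0, -8,-3,0,0, -11,-4,0,0, -14,-5.2,0,0, -17,-6.4,0,0, -19.5,-7.5,0,0, -21,-7.9,-1,0, -21,-7.9,-2,0, -21,-7.9,-2,0]' 1
python3 - <<'E'
from h import *
a,i=snap('wrist','w5.png'); print(i)
E
```

```text
time_s: 8.4
tool_pos: [0.6446, -0.1715, 0.2038]
tool_rot: [[-0.154, 0.988, 0.0], [0.988, 0.154, 0.0], [0.0, 0.0, -1.0]]
ft_force: [-0.3, 0.0, 0.1]
width: 0.095
finger_force: 0.0
time_s: 9.23
tool_pos: [0.4336, -0.2501, 0.1804]
tool_rot: [[-0.152, 0.988, -0.002], [0.988, 0.152, 0.002], [0.002, -0.001, -1.0]]
ft_force: [0.3, -0.0, -0.9]
width: 0.0952
finger_force: 0.0
{'fx': 299.9628934571581, 'fy': 299.9628934571581, 'cx': 317.8528233715518, 'cy': 200.13547926654434, 'eye': array([ 0.42093159, -0.16820401,  0.33994964]), 'attitude': array([[ 0.98830505,  0.14635321,  0.04282361],
       [ 0.15248227, -0.94570378, -0.28704271],
       [-0.00151117,  0.2902156 , -0.95696009]])}
```

View pics/w5.png

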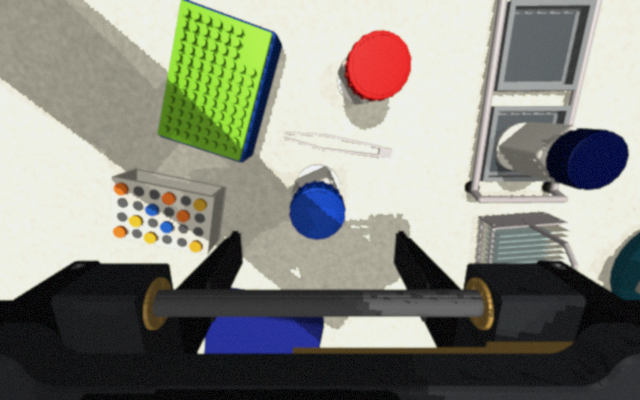

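Navy stands upright in well a (cap at (588,158)). The blue cap is at (317,211), centred between the fingers.

Run:
```python
from h import *
i=dict(fx=299.963,fy=299.963,cx=317.853,cy=200.135,eye=[0.42093159,-0.16820401,0.33994964],attitude=[[0.98830505,0.14635321,0.04282361],[0.15248227,-0.94570378,-0.28704271],[-0.00151117,0.2902156,-0.95696009]])
print('navy',ray(i,588,158,.105),'blue',ray(i,317,211,.1),'b',ray(i,542,46,.016),'red',ray(i,378,66,.1))
# expected well a / foot outline px
for nm,w in (('a',(.6465,-.173)),):
  c,s=np.cos(.1607),np.sin(.1607)
  print([np.round(proj(i,[w[0]+c*x-s*y,w[1]+s*x+c*y,.005])) for x,y in((.035,.035),(.035,-.035),(-.035,-.035),(-.035,.035))])
```

```text
navy [ 0.6355 -0.1722  0.105 ] blue [ 0.4324 -0.2498  0.1   ] b [ 0.6275 -0.0767  0.016 ] red [ 0.4597 -0.1315  0.1   ]
[array([558., 113.]), array([544., 177.]), array([483., 177.]), array([493., 113.])]
```

Run:
```python
from h import *
a,i=snap('top','t6.png')
u0,v0=350,130
b=cv2.resize(cv2.cvtColor(a[130:210,350:460],cv2.COLOR_RGB2BGR),None,fx=7,fy=7,interpolation=cv2.INTER_CUBIC)
c,s=np.cos(.1607),np.sin(.1607)
w=np.array([.6465,-.173])
def pl(pts,col): cv2.polylines(b,[np.int32((np.array([proj(i,p) for p in pts])-[u0,v0]+.5)*7)],True,col,1)
for h,z,col in((.04,.016,(0,0,255)),(.035,.005,(0,255,0))):
  pl([[w[0]+c*x-s*y,w[1]+s*x+c*y,z] for x,y in((h,h),(h,-h),(-h,-h),(-h,h))],col)
for dx in (0,):
  pl([[.645+.024*np.cos(t),-.1718+.024*np.sin(t),.105] for t in np.linspace(0,6.28,40)],(0,255,255))
cv2.imwrite('pics/c6.png',b)
```

```text
(no output)
```

View pics/c6.png

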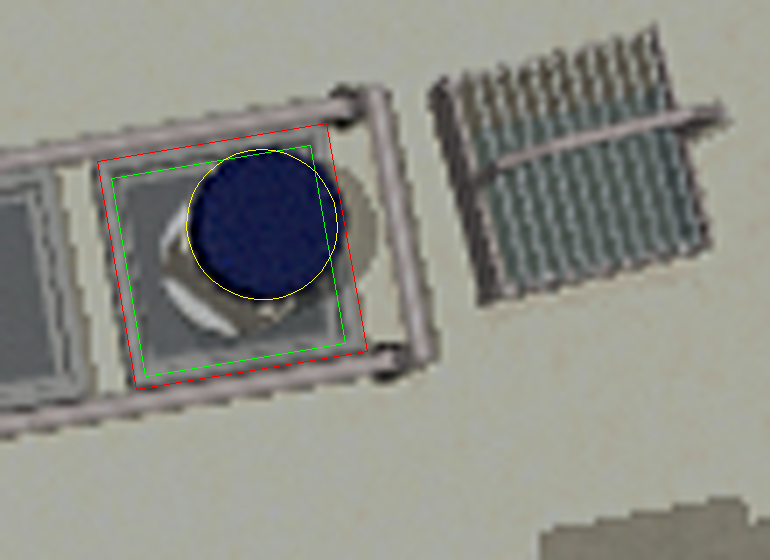

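Navy's foot is within about 3 mm of well a's centre, so the map holds. Next is blue.

```bash
python3 -m jog '[0,-0.1,-3,0, 0,-0.1,-6,0, 0,-0.1,-8.5,0, 0,-0.1,-10.0,0, 0,-0.1,-10.3,0, 0,-0.1,-10.3,0, 0,-0.1,-10.3,0]' 1; python3 -m jog '[0,0,0,0, 0,0,0,0, 0,0,0,0, 0,0,0,0, 0,0,0,0, 0,0,0,0, 0,0,0,0, 0,0,0,0, 0,0,0,0, 0,0,0,0]' -1
```

```text
time_s: 9.92
tool_pos: [0.4361, -0.2519, 0.0803]
tool_rot: [[-0.155, 0.988, 0.001], [0.988, 0.155, -0.001], [-0.001, 0.001, -1.0]]
ft_force: [0.3, 0.2, 0.5]
width: 0.0951
finger_force: 0.0
time_s: 10.75
tool_pos: [0.4346, -0.2515, 0.0789]
tool_rot: [[-0.154, 0.988, -0.0], [0.988, 0.154, 0.0], [0.0, -0.0, -1.0]]
ft_force: [-0.6, 0.4, -0.1]
width: 0.0473
finger_force: 30.4
```

```bash
python3 -m jog '[0,0,1,0, 0,0,3,0, 0,0,6,0, 0,0,9,0, 0,0,12,0, 1.5,1.3,12.5,0, 4,3.5,12.5,0, 7,6.2,12.5,0, 10,8.8,12.5,0, 13,11.5,12.5,0]' -1;  python3 -m jog '[3,2.6,0,0, 5.5,4.8,0,0, 6.6,5.8,0,0, 6.6,5.8,-2,0, 6.6,5.8,-5,0, 6.6,5.8,-8,0, 6.6,5.8,-10,0, 6.6,5.8,-11,0, 6.6,5.8,-11,0, 6.6,5.8,-11,0]' -1
```

```text
time_s: 11.58
tool_pos: [0.5658, -0.1354, 0.2048]
tool_rot: [[-0.153, 0.988, 0.001], [0.988, 0.153, -0.0], [-0.0, 0.001, -1.0]]
ft_force: [0.5, -0.8, -1.5]
width: 0.0477
finger_force: 30.4
time_s: 12.42
tool_pos: [0.6308, -0.0789, 0.0945]
tool_rot: [[-0.154, 0.988, -0.0], [0.988, 0.154, -0.0], [-0.0, -0.0, -1.0]]
ft_force: [0.1, -0.0, -1.2]
width: 0.0475
finger_force: 30.4
```

```bash
python3 -m jog '[0,0,-0.4,0, 0,0,-0.8,0, 0,0,-0.95,0, 0,0,-0.95,0, 0,0,-0.95,0]' -1; python3 -m jog '[0,0,-0.1,0, 0,0,-0.1,0, 0,0,-0.1,0]' -1;python3 -m jog '[0,0,-0.1,0, 0,0,-0.1,0, 0,0,-0.1,0]' -1
```

```text
time_s: 12.83
tool_pos: [0.6309, -0.0786, 0.0849]
tool_rot: [[-0.154, 0.988, 0.001], [0.988, 0.154, -0.0], [-0.0, 0.0, -1.0]]
ft_force: [-0.1, -0.8, -1.9]
width: 0.0475
finger_force: 30.4
time_s: 13.08
tool_pos: [0.631, -0.0786, 0.0839]
tool_rot: [[-0.154, 0.988, 0.001], [0.988, 0.154, -0.0], [-0.0, 0.001, -1.0]]
ft_force: [-0.3, -0.7, -0.6]
width: 0.0477
finger_force: 30.4
time_s: 13.33
tool_pos: [0.6311, -0.0787, 0.0838]
tool_rot: [[-0.154, 0.988, 0.001], [0.988, 0.154, -0.0], [-0.0, 0.001, -1.0]]
ft_force: [-2.6, 0.1, 6.2]
width: 0.0477
finger_force: 30.5
```

```bash
python3 -m jog '[0,0,0,0, 0,0,0,0, 0,0,0,0, 0,0,0,0, 0,0,0,0, 0,0,0,0, 0,0,2,0, 0,0,5,0, 0,0,9,0, 0,0,12,0]' 1; python3 -m jog '[-1,2,0,0, -2.5,5,0,0, -4.5,8.5,0,0, -6.5,12,0,0, -8.5,15.5,0,0, -10.5,19,0,0, -12.5,22.5,0,0, -14.5,26,0,0, -16.5,29.5,0,0, -18.5,33,0,0]' 1; python3 -m jog '[-1.7,2.8,-1,0, -1.7,2.8,-3,0, -1.7,2.8,-3,0, -1.7,2.8,-3,0]' 1
python3 - <<'E'
from h import *
a,i=snap('wrist','w7.png'); print(i); snap('top','t7.png')
E
```

```text
time_s: 14.17
tool_pos: [0.631, -0.0786, 0.2048]
tool_rot: [[-0.154, 0.988, 0.001], [0.988, 0.154, -0.0], [-0.0, 0.001, -1.0]]
ft_force: [0.7, -1.2, 0.4]
width: 0.095
finger_force: 0.0
time_s: 15.0
tool_pos: [0.4445, 0.2529, 0.2027]
tool_rot: [[-0.154, 0.988, 0.001], [0.988, 0.154, 0.0], [0.0, 0.001, -1.0]]
ft_force: [0.8, 0.1, 0.7]
width: 0.0952
finger_force: 0.0
time_s: 15.33
tool_pos: [0.4278, 0.2791, 0.1714]
tool_rot: [[-0.155, 0.988, -0.002], [0.988, 0.155, -0.002], [-0.001, -0.003, -1.0]]
ft_force: [0.4, 0.5, 0.8]
width: 0.0948
finger_force: 0.0
{'fx': 299.9628934571581, 'fy': 299.9628934571581, 'cx': 317.8528233715518, 'cy': 200.13547926654434, 'eye': array([0.41503604, 0.36150534, 0.33071373]), 'attitude': array([[ 0.98795078,  0.14874989,  0.04274019],
       [ 0.15474358, -0.944436  , -0.2899915 ],
       [-0.00277083,  0.2931111 , -0.95607437]])}
```

View pics/w7.png

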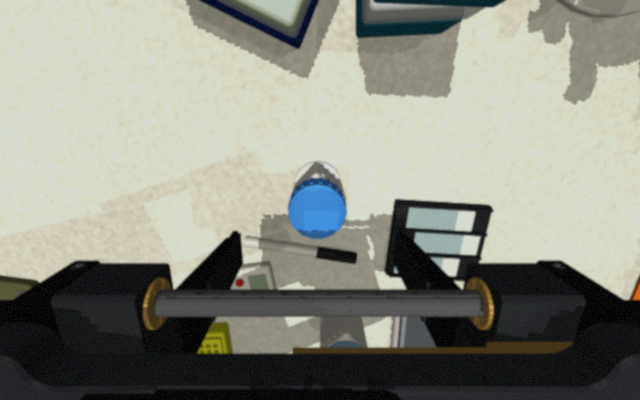

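The sky cap sits centred between the fingers at (317,209).

```bash
python3 -m jog '[0,0,-3,0, 0,0,-6,0, 0,0,-8.3,0, 0,0,-9.2,0, 0,0,-9.2,0, 0,0,-9.2,0]' 1; python3 -m jog '[0,0,0,0, 0,0,0,0, 0,0,0,0, 0,0,0,0, 0,0,0,0, 0,0,0,0, 0,0,0,0, 0,0,0,0, 0,0,0,0, 0,0,0,0]' -1
```

```text
time_s: 15.93
tool_pos: [0.4298, 0.2792, 0.0816]
tool_rot: [[-0.153, 0.988, 0.001], [0.988, 0.153, 0.001], [0.0, 0.001, -1.0]]
ft_force: [1.1, -0.9, -0.0]
width: 0.0949
finger_force: 0.0
time_s: 16.77
tool_pos: [0.4282, 0.2795, 0.0811]
tool_rot: [[-0.154, 0.988, -0.002], [0.988, 0.154, -0.0], [0.0, -0.002, -1.0]]
ft_force: [-4.3, -0.2, 6.0]
width: 0.0473
finger_force: 40.5
```

```bash
python3 -m jog '[0,0,0.2,0, 0,0,0.2,0, 0,0,0.2,0, 0,0,0.2,0]' -1; python3 -m jog '[0,0,1,0, 0,0,2,0, 0,0,3,0, 0,0,3,0,0,0,3,0]' -1
python3 - <<'E'
from h import *
a,i=snap('wrist','w8.png'); b,j=snap('scene','s8.png')
cv2.imwrite('pics/c8.png',cv2.cvtColor(np.hstack([a[100:400,170:470],cv2.resize(b[110:235,360:485],(300,300))]),cv2.COLOR_RGB2BGR))
E
```

```text
time_s: 17.1
tool_pos: [0.4286, 0.2793, 0.0822]
tool_rot: [[-0.154, 0.988, -0.0], [0.988, 0.154, -0.0], [-0.0, -0.0, -1.0]]
ft_force: [0.4, 0.4, -0.9]
width: 0.0475
finger_force: 39.9
time_s: 17.52
tool_pos: [0.4297, 0.2799, 0.1142]
tool_rot: [[-0.154, 0.988, 0.003], [0.988, 0.154, 0.001], [0.001, 0.003, -1.0]]
ft_force: [0.7, 0.2, -1.3]
width: 0.0478
finger_force: 39.9
```

View pics/c8.png

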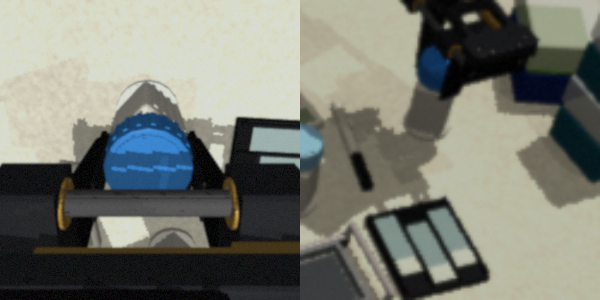

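```bash
python3 -m jog '[0,0,3,0, 0,0,6,0, 0,0,9,0, 1,-1.5,9,0, 3,-4.2,9,0, 5,-7,9,0, 7.5,-10.5,9,0, 10,-14,9,0, 12.5,-17.5,9,0, 14.5,-20.5,9,0]' -1;  python3 -m jog '[2,-2.9,0,0, 3.8,-5.2,0,0, 4.2,-5.9,0,0, 4.2,-5.9,-2,0, 4.2,-5.9,-5,0, 4.2,-5.9,-8,0, 4.2,-5.9,-9.8,0, 4.2,-5.9,-10.4,0, 4.2,-5.9,-10.4,0, 4.2,-5.9,-10.4,0]' -1
```

```text
time_s: 18.45
tool_pos: [0.5743, 0.0725, 0.2018]
tool_rot: [[-0.154, 0.988, -0.001], [0.988, 0.154, 0.0], [0.0, -0.001, -1.0]]
ft_force: [1.2, 0.5, -1.1]
width: 0.0478
finger_force: 39.9
time_s: 19.28
tool_pos: [0.6159, 0.0158, 0.099]
tool_rot: [[-0.154, 0.988, 0.0], [0.988, 0.154, 0.0], [0.0, 0.0, -1.0]]
ft_force: [0.2, 0.5, -0.7]
width: 0.0476
finger_force: 39.9
```

```bash
python3 -m jog '[0,0,-0.4,0, 0,0,-0.8,0, 0,0,-1.1,0, 0,0,-1.1,0, 0,0,-1.1,0]' -1; python3 -m jog '[0,0,-0.1,0, 0,0,-0.1,0, 0,0,-0.1,0]' -1;python3 -m jog '[0,0,-0.1,0, 0,0,-0.1,0, 0,0,-0.1,0]' -1
```

```text
time_s: 19.7
tool_pos: [0.6157, 0.0154, 0.0877]
tool_rot: [[-0.154, 0.988, 0.0], [0.988, 0.154, 0.0], [-0.0, 0.0, -1.0]]
ft_force: [-0.4, -0.0, -0.9]
width: 0.0476
finger_force: 39.9
time_s: 19.95
tool_pos: [0.6158, 0.0154, 0.0866]
tool_rot: [[-0.154, 0.988, 0.0], [0.988, 0.154, 0.0], [0.0, 0.0, -1.0]]
ft_force: [0.6, 0.8, -1.7]
width: 0.0475
finger_force: 39.9
time_s: 20.2
tool_pos: [0.616, 0.0154, 0.0861]
tool_rot: [[-0.154, 0.988, 0.001], [0.988, 0.154, -0.0], [-0.0, 0.001, -1.0]]
ft_force: [-1.2, 0.7, 2.4]
width: 0.0472
finger_force: 40.2
```

```bash
python3 -m jog '[0,0,0,0, 0,0,0,0, 0,0,0,0, 0,0,0,0, 0,0,0,0, 0,0,0,0, 0,0,2,0, 0,0,5,0, 0,0,9,0, 0,0,12,0]' 1; python3 -m jog '[-1.5,1,0,0, -4,3,0,0, -7,5.2,0,0, -10,7.4,0,0, -12.3,9.2,0,0, -13.3,9.9,-1,0, -13.3,9.9,-3,0, -13.3,9.9,-3,0, -13.3,9.9,-3,0]' 1
python3 - <<'E'
from h import *
a,i=snap('wrist','w9.png'); b,j=snap('top','t9.png')
print(get_obs()['tool_pos'])
cv2.imwrite('pics/c9.png',cv2.cvtColor(np.hstack([a[:,150:550],cv2.resize(b[130:230,230:430],(400,200)).repeat(2,0)]),cv2.COLOR_RGB2BGR))
E
```

```text
time_s: 21.03
tool_pos: [0.6157, 0.0154, 0.2074]
tool_rot: [[-0.154, 0.988, 0.0], [0.988, 0.154, 0.0], [0.0, 0.0, -1.0]]
ft_force: [0.8, -0.9, 1.5]
width: 0.0947
finger_force: 0.0
time_s: 21.78
tool_pos: [0.4817, 0.1144, 0.1743]
tool_rot: [[-0.154, 0.988, -0.003], [0.988, 0.154, -0.0], [0.0, -0.003, -1.0]]
ft_force: [0.7, -0.5, 0.9]
width: 0.095
finger_force: 0.0
[0.48328603 0.1142005  0.17618545]
```

View pics/c9.png

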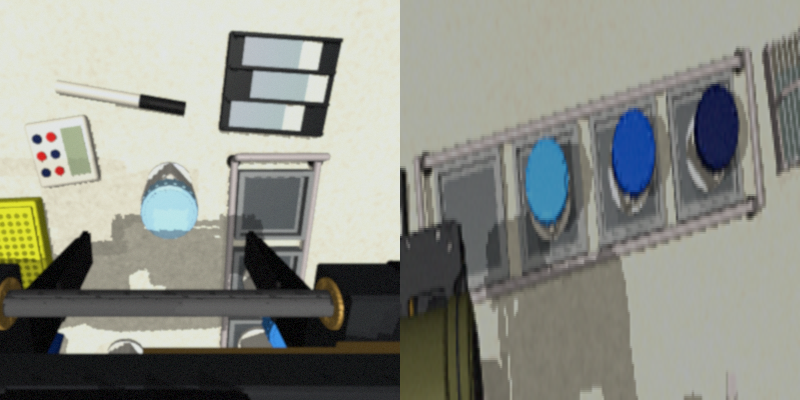

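Sky, blue and navy stand in wells c, b and a. The pale cap is centred at (319,211) in the wrist view.

```bash
python3 -m jog '[0,0,-3,0, 0,0,-6,0, 0,0,-8.5,0, 0,0,-9.7,0, 0,0,-9.7,0, 0,0,-9.7,0]' 1; python3 -m jog '[0,0,0,0, 0,0,0,0, 0,0,0,0, 0,0,0,0, 0,0,0,0, 0,0,0,0, 0,0,0,0, 0,0,0,0, 0,0,0,0, 0,0,0,0]' -1
```

```text
time_s: 22.38
tool_pos: [0.4834, 0.1142, 0.0792]
tool_rot: [[-0.153, 0.988, 0.0], [0.988, 0.153, 0.0], [0.0, 0.0, -1.0]]
ft_force: [0.2, -0.3, 0.2]
width: 0.0955
finger_force: 0.0
time_s: 23.22
tool_pos: [0.4826, 0.1144, 0.0787]
tool_rot: [[-0.154, 0.988, -0.001], [0.988, 0.154, -0.0], [0.0, -0.001, -1.0]]
ft_force: [-1.4, -0.2, 4.0]
width: 0.0514
finger_force: 30.0
```

```bash
python3 -m jog '[0,0,0.5,0, 0,0,2,0, 0,0,5,0, 0,0,8,0, 0,0,11,0, 1.5,-0.1,12,0, 4,-0.2,12,0, 7,-0.3,12,0, 10,-0.4,12,0, 11.8,-0.5,12,0]' -1;  python3 -m jog '[0,0,-1,0, 0,0,-3,0, 0,0,-6,0, 0,0,-9,0, 0,0,-10.3,0, 0,0,-10.6,0, 0,0,-10.6,0, 0,0,-10.6,0]' -1
```

```text
time_s: 24.05
tool_pos: [0.603, 0.1092, 0.1982]
tool_rot: [[-0.154, 0.988, 0.001], [0.988, 0.154, -0.0], [-0.0, 0.001, -1.0]]
ft_force: [-0.2, 0.2, -2.5]
width: 0.0479
finger_force: 56.4
time_s: 24.72
tool_pos: [0.6015, 0.1095, 0.094]
tool_rot: [[-0.154, 0.988, 0.002], [0.988, 0.154, 0.0], [-0.0, 0.002, -1.0]]
ft_force: [0.3, 0.8, -1.9]
width: 0.0474
finger_force: 56.4
```

```bash
python3 -m jog '[0,0,-0.3,0, 0,0,-0.6,0, 0,0,-0.7,0, 0,0,-0.7,0, 0,0,-0.7,0]' -1; python3 -m jog '[0,0,-0.1,0, 0,0,-0.1,0, 0,0,-0.1,0]' -1
```

```text
time_s: 25.13
tool_pos: [0.6011, 0.1094, 0.0861]
tool_rot: [[-0.154, 0.988, 0.001], [0.988, 0.154, 0.0], [-0.0, 0.001, -1.0]]
ft_force: [-0.1, -0.4, -0.2]
width: 0.0471
finger_force: 56.5
time_s: 25.38
tool_pos: [0.6013, 0.1094, 0.086]
tool_rot: [[-0.154, 0.988, 0.001], [0.988, 0.154, -0.0], [-0.0, 0.001, -1.0]]
ft_force: [-1.7, -1.6, 6.5]
width: 0.0474
finger_force: 56.7
```

```bash
python3 -m jog '[0,0,0,0, 0,0,0,0, 0,0,0,0, 0,0,0,0, 0,0,0,0, 0,0,0,0, 0,0,2,0, 0,0,5,0, 0,0,9,0, 0,0,12,0]' 1; python3 -m jog '[-2,-3,0,0, -5,-6,1,0, -8,-9,2,0, -11,-12,3,0, -14,-15,4,0, -16,-18,5,0, -17,-21,6,0, -18,-24,7,0, -18,-27,8,0, -18,-29,8,0]' 1;python3 -m jog '[-1,-3,0,0, -2,-6,0,0, -3,-9,0,0, -3,-9,0,0, -3,-9,0,0]' 1
python3 - <<'E'
from h import *
a,i=snap('top','t10.png'); b,j=snap('scene','s10.png')
A=cv2.resize(a[130:220,230:430],(800,360),interpolation=cv2.INTER_CUBIC);B=b[160:300,210:425]
B=cv2.resize(B,(369,240),interpolation=cv2.INTER_CUBIC); C=cv2.resize(b,(384,240)); B=np.pad(np.hstack([B,C]),((0,0),(0,47),(0,0)))
cv2.imwrite('pics/c10.png',cv2.cvtColor(np.vstack([A,B]),cv2.COLOR_RGB2BGR))
# predicted vs seen cap-top centres (upright => matches)
hsv=cv2.cvtColor(a,cv2.COLOR_RGB2HSV)
for n,w in dict(a=(.645,-.1718),b=(.631,-.0787),c=(.616,.0154),d=(.6013,.1094)).items():
    u,v=map(int,np.round(proj(i,[*w,.105]))); c=hsv[v-16:v+16,u-16:u+16].astype(int)
    m=((c[...,0]>88)&(c[...,0]<130)&(c[...,1]>(22 if n=='d' else 90))).astype(np.uint8); m=cv2.morphologyEx(m,2,np.ones((5,5)))
    k,l,s,cc=cv2.connectedComponentsWithStats(m); q=1+np.argmax(s[1:,4]); x=cc[q]+[u-16,v-16]; print(n,hsv[v,u],s[q,2:],ray(i,*x,.105),w)
E
```

```text
time_s: 26.22
tool_pos: [0.6003, 0.1094, 0.2056]
tool_rot: [[-0.154, 0.988, -0.001], [0.988, 0.154, 0.0], [0.0, -0.001, -1.0]]
ft_force: [0.9, 0.1, 0.6]
width: 0.0947
finger_force: 0.0
time_s: 27.05
tool_pos: [0.4204, -0.183, 0.2863]
tool_rot: [[-0.152, 0.988, 0.003], [0.988, 0.152, -0.002], [-0.002, 0.002, -1.0]]
ft_force: [-0.8, 0.9, 0.2]
width: 0.0952
finger_force: 0.0
time_s: 27.47
tool_pos: [0.3899, -0.2712, 0.2834]
tool_rot: [[-0.151, 0.989, -0.001], [0.989, 0.151, 0.002], [0.002, -0.001, -1.0]]
ft_force: [-0.1, 0.6, -0.4]
width: 0.0949
finger_force: 0.0
a [118 160  70] [ 22  21 372] [ 0.6453 -0.1735  0.105 ] (0.645, -0.1718)
b [110 220 154] [ 22  22 380] [ 0.632  -0.0811  0.105 ] (0.631, -0.0787)
c [101 165 172] [ 21  21 368] [0.6158 0.0155 0.105 ] (0.616, 0.0154)
d [ 96  29 170] [ 20  22 312] [0.6044 0.1075 0.105 ] (0.6013, 0.1094)
```

View pics/c10.png

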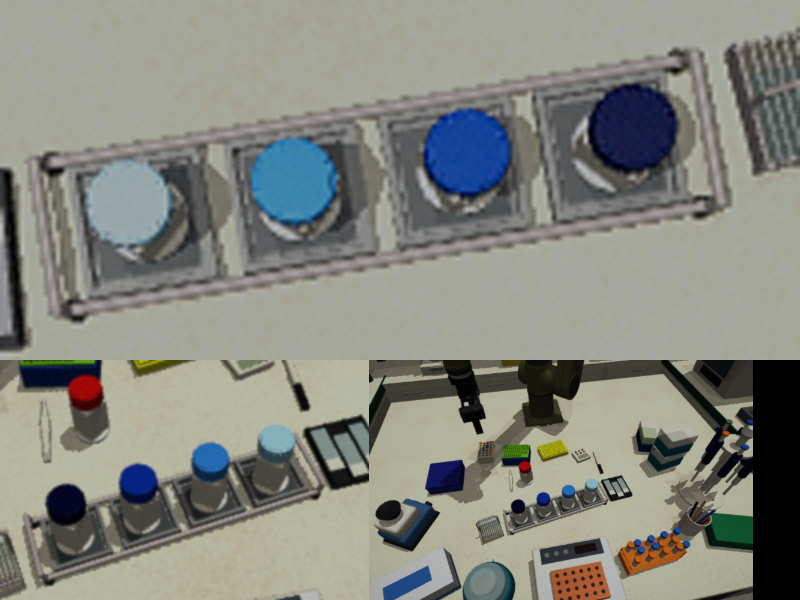

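All four jars stand upright inside their wells, with the caps within about 3 mm of where they should be. The order from the carrier is navy, blue, sky, pale. The red jar is untouched, and the arm is clear of everything.

```bash
python3 -c "
from workcell import *
print(sign_off())"
```

```text
the job is handed in; nothing more can be done
None
```

The job is handed in: navy, blue, sky and pale stand upright in wells a to d, darkest by the slide carrier and palest by the drying board, and the red jar was not touched.

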